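Lid and clamp on the loaded sample box

TASK

The open sample box is loaded and ready to be put away. Pick its lid up by the handle and set it squarely on the box so that the gasket goes down inside the mouth and the lid sits flat, without dropping it; then swing the steel clamp over and fully down onto the lid. Leave everything else on the bench where it is.

Things in the scene. Friction and masses are not known exactly. Their poses are not given: they have to be found in the camera images.
- box: Grey open rectangular sample box, 120 (x) x 170 (y) x 90 mm high, walls 6 mm, mouth 108 x 158 mm, fixed to the bench, with six capped vials inside (tops 73 mm above the bench, below the gasket). Origin: centre of its underside; z up, y along its long side. The clamp is on its +y end.
- lid: Loose grey lid, 0.35 kg, right way up on the bench: plate 130 (x) x 180 (y) x 8 mm, rubber gasket bead beneath 98 x 148 mm, rounded, 10 mm deep (5 mm play each way in the mouth), aluminium bar handle on top. Origin: centre of the gasket's underside (plate z = 10 to 18 mm); y along its long side; fits either way round. Seated, its origin is 80 mm above the box's origin.
- lid_handle (a point): Middle of the lid's handle, 48 mm above the lid's origin: a bar 14 wide (x) x 60 long (y) x 14 mm high, top at 55 mm, on two posts; 23 mm free beneath the bar. Axes as the lid's.
- clamp (a joint): Clamp angle (rad): 0 = down, its rubber foot on the seated lid; 1.57 = upright; above that it leans outward from the box; stop at 2.25. Stays where it is left (light friction). Steel flap 50 mm wide (box's x), 5 mm thick, reaching 65 mm from the hinge, a rolled edge 9 mm thick at its end, the foot 40 to 56 mm from the hinge.
- clamp_hinge (a point): Hinge axis of the clamp, fixed on the box: on its centreline, 108 mm from its origin along the box's +y, 106 mm high; the axis runs along the box's x. Axes as the box's. Down, the clamp reaches from here towards the box's middle (-y), its upper face 2.5 mm above this point.
- clamp_tip (a point): Middle of the clamp's free end, on its outer face (the upper one when down), 62 mm from the hinge. Axes turn with the clamp.
- rack: Bystander: green tube rack 75 x 130 mm with four blue-capped tubes, 98 mm high over the caps. Origin: centre of its underside.
- jar: Bystander: small jar, 44 mm across, 65 mm high, beyond the box. Origin: centre of its underside.
- vial: Bystander: small vial, 32 mm across, 55 mm high, in front of the box. Origin: centre of its underside.
- beaker: Bystander: glass beaker, 68 mm across, 85 mm high. Origin: centre of its underside.
- wash_bottle: Bystander: white bottle, 68 mm across, 140 mm high. Origin: centre of its underside.
- dish: Bystander: shallow glass dish, 90 mm across, 16 mm high. Origin: centre of its underside.

How it is judged:
On the way, in this order (a step that is already met when the one before it is completed fails the run):
1. The lid is seated in the mouth of the box, with the clamp still open (z of lid in the frame of box between 0.076 and 0.084 m and horizontal distance between lid and box below 0.012 m and angle between lid's own z axis and vertical below 0.05 rad and angle between the y axis of lid and the y axis of box, either way round below 0.15 rad and value of joint clamp above 1 rad), for 0.2 s.
2. The clamp is down on the seated lid (z of lid in the frame of box between 0.076 and 0.084 m and horizontal distance between lid and box below 0.012 m and angle between lid's own z axis and vertical below 0.05 rad and angle between the y axis of lid and the y axis of box, either way round below 0.15 rad and value of joint clamp below 0.15 rad), for 0.2 s.
At the end, for the whole second after the job is handed in: The lid sits flat in the mouth of the box (origin 76 to 84 mm above the box's, within 12 mm of its centre, tilted less than 0.05 rad, long sides parallel within 0.15 rad), at rest, and the clamp is down on it (joint below 0.15 rad) (all of step 2 and linear speed of lid below 0.02 m/s); the robot touches nothing.
It fails at once if The lid is dropped (falls free of the fingers faster than 0.5 m/s) (linear speed of lid above 0.5 m/s and contact force between the fingers and lid below 0.1 N).
It fails at once if A bystander (rack, jar, vial, beaker, bottle or dish) is moved more than 30 mm (distance of any of rack, jar, vial, beaker, wash_bottle, dish from where it was at the start of the episode above 0.03 m).
It also fails if it takes over 50 s, if anything falls off the work surface, if the arm or the gripper's body presses on something with over 40 N, if the wrist force passes 120 N, or if a joint passes its speed limit or range.

ROBOT

A 6-joint arm with a two-finger parallel gripper is mounted at the origin on the work surface. World frame = base frame: x ahead of the robot, y to its left, z up, the work surface at z = 0. Lengths are in m, angles in rad, forces in N, time in s.
With the tool pointing down it reaches from about 0.35 to 0.975 m from the base axis. Payload 4.9 kg.
Tool frame: the origin (TCP) lies midway between the tips of the shut fingers; the grasp point (between the pads) lies 19 mm behind it; z points along the fingers, y is the line along which they close (so a half turn about z gives the same grasp; the last joint's range is limited). The gripper opens to 85 mm and grips with 20 to 120 N. Pads are 22 mm wide; open, the fingers measure 114 mm over their backs; the gripper's body (76 mm by 85 mm) begins 54 mm behind the grasp point. The pads swing forward as they close: fully open they stand 13 mm farther back than shut.
Start: joints at [-1.289, 0.053, 1.613, -0, 1.476, -0.119], TCP at [0.244, -0.575, 0.21] pointing down, gripper open.
Joint ranges: [-3.01, 3.01], [-1.01, 2.22], [0.06, 2.58], [-1.02, 4.17], [0.09, 2.62], [-3.14, 3.14]. Speed limits (rad/s): [2.57, 2.57, 3.14, 3.14, 3.14, 3.14].

INTERFACE

Orientations are given as a unit quaternion [w, x, y, z].
In Python, from plant import state, grab_frame, job_done, cut_out, place_of gives the robot as it stands.
- The arm moves only by the tool jog_arm, never from a script. Its argument "motion" is text: rows parted by semicolons, each of 7 numbers parted by spaces: the opening in per cent of the stroke, from 0 (shut) to 100 (fully open), then the shift along the tool's x, y, z as a fraction of full scale, then the turn, a rotation vector about the tool's x, y, z as a fraction of full scale. A call has exactly 5 rows; each row is the pose to reach, as a shift and turn from the pose commanded when the call began, along the tool's axes at that moment; what a row does not reach only later rows make up. Full scale, the value 1, is 50 cm for a shift and 1.5 rad for a turn. A row lasts 1/8 s, in which the tool goes at most 62.5 mm and 10.7 degrees, less where a joint would pass 70% of its speed; a pose out of reach is approached as far as the arm can. A call with a number of a shift or a turn outside -1 to 1 is refused whole. A call with a gripper value outside its range is refused whole. The fingers move at their own pace and stop on an object; the grip force is fixed at half the most. Time passes only in rows, so rows that repeat a pose let the fingers close, or fill a call up. It gives the time, the measured TCP pose, the force, the opening and the grip force at its end, in the units of the state.
- state(): the state, without advancing time (a new reading comes with each control period).
- grab_frame(name): name is "side" or "top" or "wrist"; returns a dict with "color" (400x640x3 uint8, red, green, blue), "range_z" (400x640 float32, m along the optical axis (not along the pixel's ray), 0 where there is no reading), "intrinsics" (3x3 intrinsics, pixels), "world_from_camera" (4x4, takes a point from camera to world coordinates). Camera axes: x right, y up, looking along -z (the intrinsics and any distortion apply to the point x, -y, -z); pixel columns grow to the right and rows downward; lengths in m; the calibration is good to about 2 mm. A picture is of the moment at which its call begins.
- job_done(): hands the job in; it is judged then, once.
Trained networks look in the newest picture that a camera, given by its name, has taken for a name from the list of things; names that differ only in an ending like _2 or _b are one class to them, and where a whole thing is asked for, a point or a joint stands for the part that bears it (a point fixed in the world has none). Each returns a list of dicts, best first, with "p" (0 to 1); they miss things now and then, are a little off and sometimes report something else, mostly with a low value. They report only what shows in the picture. A call takes as long as a camera call.
- cut_out(camera, thing): "pixels" (400x640 bool, what is visible of it).
- place_of(camera, thing): "at" ([x, y, z] in m, in world coordinates, good to about 4 mm: a listed point, or the origin of a listed thing).
The state is a dict: "time": time; "joint_pos": joint angles; "joint_vel": joint speeds; "joint_efforts": joint torques, N m; "tool_pos": TCP position; "tool_rot": TCP orientation; "contact_force": force on the tool from outside, world axes, zero at the start; "ft_torque": the same for the moment, N m; "gripper_width": opening from 0.0 (shut) to 1.0 (fully open); "grasp_force": force on a finger pad.
Only numpy, scipy, OpenCV 4.12 (cv2) and the standard library are available. Lean on these libraries where they do the work, as an engineer would, in place of code of your own. Each camera call takes 0.05 s, during which the arm holds its last target. There are 200 camera calls.

## Working session

There is one attempt and no reset: what is moved stays moved. The work goes in short steps, Python scripts to look and compute and a tool call to move; the robot and the scene stay as the last step left them, time stands still between calls to the robot, and variables do not carry over. Pictures are saved under pics/ and viewed, at most 10 in all, crops included, and the job is handed in when it is done.

Besides the shell and the picture viewer there is one more tool, called after "Call:" by a JSON object that holds its "name" and its "arguments". jog_arm: Moves the arm, as the interface text tells. Shift numbers are shares of 50 cm and turn numbers shares of 1.5 rad, none past 1 either way. Its arguments: {"type":"object","properties":{"motion":{"type":"string"}},"required":["motion"]}

```bash
mkdir -p pics; cat > h.py <<'E'
import numpy as np, cv2
from plant import *
def cloud(f):
    K=f["intrinsics"];T=f["world_from_camera"];d=f["range_z"]
    v,u=np.indices(d.shape)
    P=np.stack([(u-K[0,2])/K[0,0]*d,-(v-K[1,2])/K[1,1]*d,-d],-1)
    return P@T[:3,:3].T+T[:3,3]
E
python3 - <<'E'
from h import *
s=state();print(s["time"],s["tool_pos"],s["tool_rot"])
for c in ["top","side"]:
    f=grab_frame(c);cv2.imwrite(f"pics/{c}0.png",f["color"][...,::-1])
    P=cloud(f)
    for t in ["box","lid","lid_handle","clamp_hinge","clamp_tip","rack","jar","vial","beaker","wash_bottle","dish"]:
        r=place_of(c,t);print(c,t,[(np.round(x["at"],3),round(x["p"],2)) for x in r[:2]])
    for t in ["box","lid","clamp"]:
        r=cut_out(c,t)
        if r:
            m=r[0]["pixels"]&(f["range_z"]>0);Q=P[m]
            print(c,t,r[0]["p"],m.sum(),np.round(np.percentile(Q,[2,50,98],axis=0),3).tolist())
            z=np.percentile(Q[:,2],90)
            A=Q if t!="box" else Q[Q[:,2]>.08]
            print(cv2.minAreaRect(A[:,:2].astype(np.float32)))
print(state()["time"])
E
```

```text
0.0 [ 0.24365782 -0.57481565  0.20836219] [-1.03022941e-03  9.79988701e-01  1.99050438e-01 -8.38360766e-05]
top box [(array([0.508, 0.005, 0.002]), 0.65)]
top lid [(array([ 0.467, -0.36 ,  0.001]), 0.97), (array([0.56 , 0.131, 0.162]), 0.38)]
top lid_handle [(array([ 0.463, -0.362,  0.045]), 0.63), (array([ 0.754, -0.242,  0.002]), 0.58)]
top clamp_hinge [(array([0.552, 0.105, 0.11 ]), 0.66)]
top clamp_tip [(array([0.562, 0.135, 0.164]), 0.69)]
top rack [(array([ 0.456,  0.33 , -0.002]), 0.71)]
top jar [(array([ 0.603, -0.078,  0.002]), 0.63)]
top vial [(array([ 0.38 , -0.002, -0.   ]), 0.59)]
top beaker [(array([ 0.744,  0.219, -0.003]), 0.58)]
top wash_bottle [(array([ 0.755, -0.24 ,  0.003]), 0.75)]
top dish [(array([0.701, 0.375, 0.001]), 0.76)]
top box 0.92 4376 [[0.437, -0.081, 0.02], [0.52, 0.018, 0.048], [0.583, 0.124, 0.164]]
((0.5185615420341492, 0.028211817145347595), (0.22205673158168793, 0.12028533220291138), 67.2233657836914)
top lid 0.71 3772 [[0.392, -0.45, 0.013], [0.463, -0.359, 0.019], [0.537, -0.27, 0.055]]
((0.46435391902923584, -0.36447930335998535), (0.13323283
[... 804 characters left out ...]
  0.005]), 0.71), (array([ 0.467, -0.359,  0.049]), 0.56)]
side dish [(array([ 0.701,  0.377, -0.003]), 0.6)]
side box 0.75 4552 [[0.431, -0.093, 0.004], [0.516, 0.01, 0.07], [0.582, 0.124, 0.16]]
((0.5185586214065552, 0.026426486670970917), (0.22166945040225983, 0.12026964873075485), 67.1174087524414)
side lid 0.58 5456 [[0.392, -0.433, 0.015], [0.466, -0.362, 0.018], [0.538, -0.275, 0.055]]
((0.46386903524398804, -0.3572213351726532), (0.13052549958229065, 0.187764972448349), 18.008058547973633)
side clamp 0.68 504 [[0.53, 0.097, 0.0], [0.555, 0.113, 0.139], [0.581, 0.272, 0.167]]
((0.5757375955581665, 0.21490594744682312), (0.23752790689468384, 0.06586594879627228), 75.50819396972656)
1.5
```

View pics/top0.png

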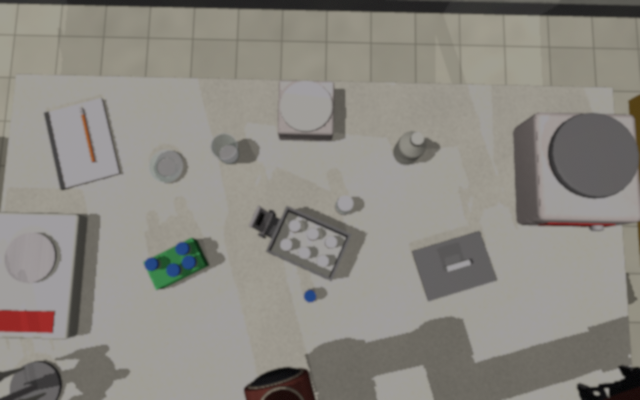

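View pics/side0.png

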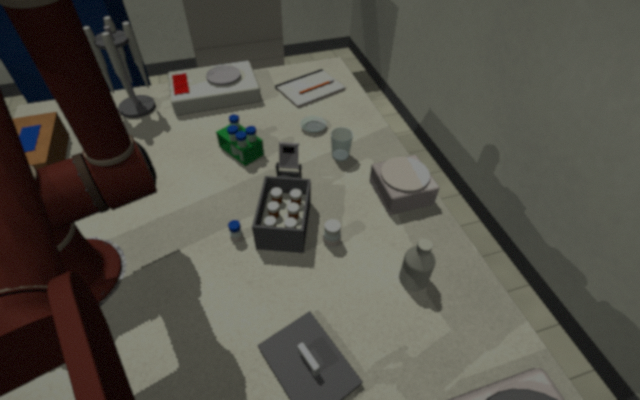

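```bash
cat >> h.py <<'E'
from scipy.spatial.transform import Rotation as Ro
def to(p,yawx=None,R1=None):
    s=state();q=s["tool_rot"];R=Ro.from_quat([q[1],q[2],q[3],q[0]])
    if R1 is None:
        a=np.deg2rad(yawx);R1=np.array([[np.cos(a),np.sin(a),0],[np.sin(a),-np.cos(a),0],[0,0,-1]])
    R1=Ro.from_matrix(R1)
    print("t",s["time"],"shift",np.round(R.inv().apply(np.array(p)-s["tool_pos"])/.5,3),"turn",np.round((R.inv()*R1).as_rotvec()/1.5,3))
E
python3 -c "
from h import *
to([.466,-.361,.16],107.8)"
```

```text
t 1.5 shift [ 0.576 -0.222  0.099] turn [-0.     0.    -0.987]
```

Call:
{"name": "jog_arm", "arguments": {"motion": "100 0.115 -0.045 0.02 0 0 -0.12; 100 0.23 -0.09 0.04 0 0 -0.24; 100 0.345 -0.135 0.06 0 0 -0.36; 100 0.46 -0.18 0.08 0 0 -0.48; 100 0.576 -0.222 0.099 0 0 -0.6"}}

```text
time: 2.12
tool_pos: [0.4669, -0.3595, 0.1601]
tool_rot: [0.0, 0.794, 0.608, 0.0]
contact_force: [-0.5, -1.3, -0.4]
gripper_width: 0.998
grasp_force: 0.0
```

Call:
{"name": "jog_arm", "arguments": {"motion": "100 0 0 0 0 0 -0.12; 100 0 0 0 0 0 -0.24; 100 0 0 0 0 0 -0.36; 100 0 0 0 0 0 -0.387; 100 0 0 0 0 0 -0.387"}}

```text
time: 2.75
tool_pos: [0.4657, -0.361, 0.1602]
tool_rot: [0.0, 0.589, 0.808, -0.0]
contact_force: [-0.5, 0.0, 0.1]
gripper_width: 1.002
grasp_force: 0.0
```

```bash
python3 - <<'E'
from h import *
s=state();print(s["tool_pos"],s["tool_rot"],s["joint_pos"])
f=grab_frame("wrist");cv2.imwrite("pics/w1.png",f["color"][...,::-1])
P=cloud(f)
for t in ["lid","lid_handle"]: print(t,[(np.round(x["at"],3),round(x["p"],2)) for x in place_of("wrist",t)[:2]])
L=P[(f["range_z"]>0)&(np.linalg.norm(P[...,:2]-[.466,-.361],axis=-1)<.13)]
for lo,hi in [(.012,.025),(.048,.065)]:
    A=L[(L[:,2]>lo)&(L[:,2]<hi)];print(len(A),cv2.minAreaRect(A[:,:2].astype(np.float32)),np.median(A[:,2]))
to([.466,-.361,.032],107.8)
E
```

```text
[ 0.46566224 -0.36097379  0.1601835 ] [ 5.83329840e-05  5.89468122e-01  8.07791637e-01 -1.63548289e-05] [-7.85688649e-01  3.36318333e-03  1.74686727e+00 -1.45051087e-05
  1.39124188e+00 -1.09568189e+00]
lid [(array([ 0.466, -0.357, -0.001]), 0.86)]
lid_handle [(array([ 0.464, -0.359,  0.049]), 0.77)]
22689 ((0.46403518319129944, -0.35874801874160767), (0.130316361784935, 0.17979346215724945), 17.702566146850586) 0.017877237517170796
1055 ((0.46388861536979675, -0.358120322227478), (0.013775123283267021, 0.05938392132520676), 18.20703887939453) 0.054606781074218014
t 2.9 shift [-0.     0.001  0.256] turn [ 0. -0. -0.]
```

View pics/w1.png

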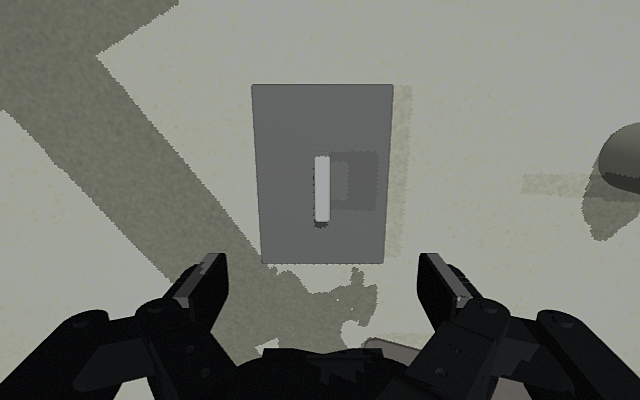

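The wrist view shows the handle at (322,188) aligned with the tool, and the depth fit gives the lid centre at (0.464, -0.3585), yaw 17.8°. I'll descend and grip it.

Call:
{"name": "jog_arm", "arguments": {"motion": "100 0.006 -0.002 0.09 0 0 0; 100 0.006 -0.002 0.17 0 0 0; 100 0.006 -0.002 0.23 0 0 0; 100 0.006 -0.002 0.254 0 0 0; 60 0.006 -0.002 0.254 0 0 0"}}

```text
time: 3.52
tool_pos: [0.4635, -0.3582, 0.0327]
tool_rot: [-0.001, 0.589, 0.808, 0.0]
contact_force: [-0.4, -1.0, 0.3]
gripper_width: 0.82
grasp_force: 0.0
```

Call:
{"name": "jog_arm", "arguments": {"motion": "0 0 0 0 0 0 0; 0 0 0 0 0 0 0; 0 0 0 0 0 0 0; 0 0 0 0 0 0 0; 0 0 0 0 0 0 0"}}

```text
time: 4.15
tool_pos: [0.4638, -0.3585, 0.0334]
tool_rot: [0.0, 0.589, 0.808, -0.0]
contact_force: [-0.6, 0.8, 1.3]
gripper_width: 0.001
grasp_force: 0.6
```

The fingers shut fully, so something is wrong. I'll look before moving.

```bash
python3 - <<'E'
from h import *
s=state();print(s["gripper_width"],s["grasp_force"],s["contact_force"])
f=grab_frame("wrist");cv2.imwrite("pics/w2.png",f["color"][...,::-1])
for c in ["top","side"]:
  grab_frame(c)
  for t in ["lid","lid_handle"]: print(c,t,[(np.round(x["at"],3),round(x["p"],2)) for x in place_of(c,t)[:2]])
s=state();print(s["gripper_width"],s["grasp_force"],s["contact_force"])
E
```

```text
0.0008989766589684817 0.5884725507348776 [-0.56389995  0.78962778  1.29339498]
top lid [(array([ 0.467, -0.361, -0.   ]), 0.93), (array([0.704, 0.375, 0.002]), 0.44)]
top lid_handle [(array([ 0.464, -0.362,  0.047]), 0.78), (array([0.505, 0.004, 0.004]), 0.33)]
side lid [(array([ 0.468, -0.363, -0.001]), 0.62)]
side lid_handle [(array([ 0.465, -0.361,  0.053]), 0.55)]
-0.004390906944915736 1.2124168686568737 [-0.30207664  0.40365544  2.35336487]
```

View pics/w2.png

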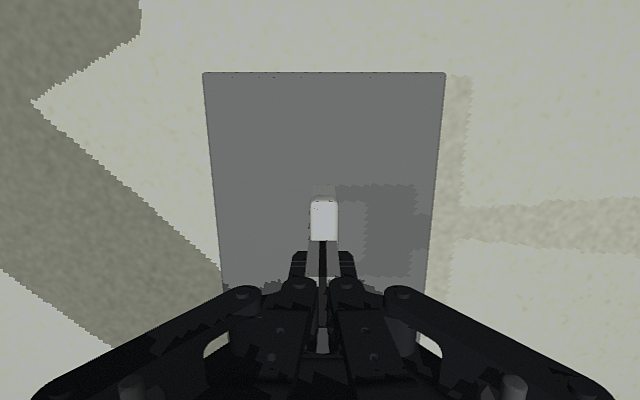

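```bash
python3 - <<'E'
import cv2
i=cv2.imread("pics/w2.png")[180:360,240:410];cv2.imwrite("pics/w2c.png",cv2.convertScaleAbs(cv2.resize(i,None,fx=3.3,fy=3.3,interpolation=cv2.INTER_CUBIC),alpha=1.8,beta=20))
E
```

```text
(no output)
```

View pics/w2c.png

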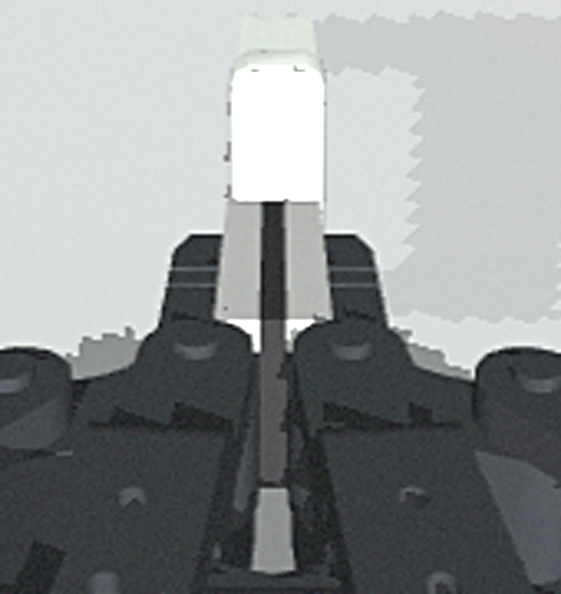

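The crop shows the bar held between both pads, at about (277,260), so the width reading is misleading. A small test lift will confirm.

Call:
{"name": "jog_arm", "arguments": {"motion": "0 0 0 0 0 0 0; 0 0 0 -0.005 0 0 0; 0 0 0 -0.01 0 0 0; 0 0 0 -0.02 0 0 0; 0 0 0 -0.03 0 0 0"}}

```text
time: 5.12
tool_pos: [0.4638, -0.3584, 0.0485]
tool_rot: [0.0, 0.589, 0.808, -0.0]
contact_force: [-0.3, -0.1, 0.7]
gripper_width: 0.002
grasp_force: 0.0
```

```bash
python3 - <<'E'
from h import *
f=grab_frame("wrist");P=cloud(f)
s=state();print(s["tool_pos"],s["gripper_width"],s["grasp_force"],s["contact_force"])
for c in ["top","side","wrist"]:
  if c!="wrist": f=grab_frame(c);P=cloud(f)
  for t in ["lid","lid_handle"]: print(c,t,[(np.round(x["at"],3),round(x["p"],2)) for x in place_of(c,t)[:1]])
  r=cut_out(c,"lid")
  if r:
    Q=P[r[0]["pixels"]&(f["range_z"]>0)];print(np.percentile(Q[:,2],[10,30,50,70]))
E
```

```text
[ 0.46423294 -0.35885195  0.04936644] -0.004584699915396306 0.0 [ 0.48609155 -0.14838457  1.61338492]
top lid [(array([ 0.465, -0.362,  0.   ]), 0.74)]
top lid_handle [(array([ 0.465, -0.362,  0.045]), 0.77)]
[0.01534881 0.01749213 0.01883868 0.02019666]
side lid [(array([ 0.466, -0.361, -0.002]), 0.92)]
side lid_handle [(array([ 0.466, -0.363,  0.052]), 0.78)]
[0.0163192  0.0174471  0.0181982  0.01903613]
wrist lid [(array([ 0.466, -0.359, -0.002]), 0.94)]
wrist lid_handle [(array([ 0.462, -0.358,  0.049]), 0.72)]
[-3.86148489e-01 -3.28646837e-04  1.79451762e-03  6.16208344e-02]
```

```bash
python3 - <<'E'
from h import *
f=grab_frame("wrist");P=cloud(f);cv2.imwrite("pics/w3.png",cv2.convertScaleAbs(f["color"][150:350,220:430,::-1].repeat(3,0).repeat(3,1),alpha=1.5))
s=state();q=s["tool_rot"];R=Ro.from_quat([q[1],q[2],q[3],q[0]])
for u in (300,314,323,333,346):
  for v in range(210,300,10): print(u,v,np.round(R.inv().apply(P[v,u]-s["tool_pos"])*1000),np.round(P[v,u,2],3), f["color"][v,u])
E
```

```text
300 210 [  9. -15.  30.] 0.018 [109 110 110]
300 220 [  3. -15.  29.] 0.019 [109 110 111]
300 230 [ -5. -15.  31.] 0.017 [109 111 111]
300 240 [-12. -15.  30.] 0.018 [108 111 110]
300 250 [-18. -15.  29.] 0.019 [120 121 121]
300 260 [  8. -10. -37.] 0.085 [17 20 21]
300 270 [  8. -10. -46.] 0.094 [19 20 21]
300 280 [ 14.  -8. -66.] 0.114 [21 24 23]
300 290 [ 13.  -8. -70.] 0.118 [15 18 20]
314 210 [21. -5. -7.] 0.055 [175 180 176]
314 220 [15. -5. -6.] 0.054 [175 180 176]
314 230 [ 9. -5. -5.] 0.053 [176 179 175]
314 240 [ 4. -5. -6.] 0.054 [149 153 148]
314 250 [ 12.  -4. -36.] 0.084 [88 90 88]
314 260 [ 12.  -4. -45.] 0.093 [87 88 87]
314 270 [ 12.  -4. -54.] 0.102 [89 89 88]
314 280 [ 13.  -4. -63.] 0.111 [89 92 90]
314 290 [ 13.  -3. -70.] 0.118 [19 23 24]
323 210 [21. -0. -6.] 0.054 [175 179 181]
323 220 [15. -0. -7.] 0.055 [175 179 181]
323 230 [10. -0. -7.] 0.055 [175 179 180]
323 240 [ 4. -0. -7.] 0.055 [151 155 157]
323 250 [ 12.  -0. -36.] 0.084 [21 20 20]
323 260 [ 13.  -0. -47.] 0.095 [17 16 20]
323 270 [ 12.  -0. -55.] 0.103 [17 18 19]
323 280 [ 11.  -0. -60.] 0.108 [35 36 35]
323 290 [  6.  -0. -59.] 0.107 [36 36 36]
333 210 [21.  5. -6.] 0.054 [175 179 176]
333 220 [15.  5. -6.] 0.054 [175 179 175]
333 230 [10.  5. -7.] 0.055 [175 179 173]
333 240 [ 4.  5. -7.] 0.055 [147 153 147]
333 250 [ 12.   4. -37.] 0.085 [90 90 90]
333 260 [ 12.   4. -46.] 0.094 [89 91 89]
333 270 [ 12.   3. -54.] 0.102 [89 90 88]
333 280 [ 13.   3. -63.] 0.111 [16 15 17]
333 290 [ 13.   3. -69.] 0.117 [19 24 22]
346 210 [ 9. 14. 30.] 0.018 [108 110 110]
346 220 [ 2. 15. 30.] 0.018 [108 110 110]
346 230 [-4. 15. 30.] 0.018 [107 110 110]
346 240 [-11.  15.  30.] 0.018 [108 111 111]
346 250 [-19.  15.  30.] 0.018 [107 109 107]
346 260 [  8.  10. -37.] 0.085 [10 10 11]
346 270 [  8.   9. -46.] 0.094 [19 20 22]
346 280 [ 15.   7. -67.] 0.115 [22 23 24]
346 290 [ 13.   7. -69.] 0.117 [18 19 20]
```

View pics/w3.png

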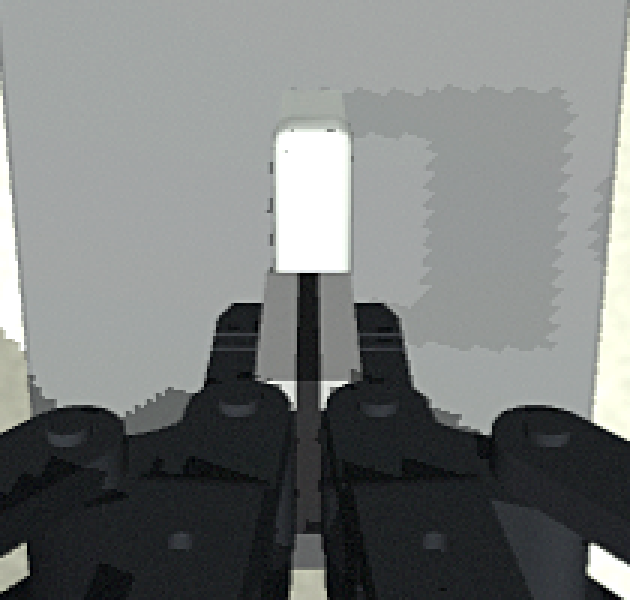

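The depth shows the shut fingertips about 34 mm behind the reported TCP, centred in x and y. That means they closed above the bar, whose top is at 55 mm. I'll open and go about 35 mm lower, to a reported z of about -0.003.

Call:
{"name": "jog_arm", "arguments": {"motion": "100 0 0 0 0 0 0; 100 0 0 0 0 0 0; 100 0 0 0 0 0 0; 100 0 0 0 0 0 0; 100 0 0 0.03 0 0 0"}}

```text
time: 6.4
tool_pos: [0.4648, -0.3594, 0.0341]
tool_rot: [0.002, 0.589, 0.808, -0.0]
contact_force: [0.5, 1.1, -0.7]
gripper_width: 1.0
grasp_force: 0.0
```

Call:
{"name": "jog_arm", "arguments": {"motion": "100 0 0 0.02 0 0 0; 100 0 0 0.04 0 0 0; 100 0 0 0.06 0 0 0; 100 0 0 0.073 0 0 0; 100 0 0 0.073 0 0 0"}}

```text
time: 7.02
tool_pos: [0.4634, -0.3581, -0.0041]
tool_rot: [-0.001, 0.589, 0.808, 0.0]
contact_force: [1.1, -0.3, 0.2]
gripper_width: 1.001
grasp_force: 0.0
```

Call:
{"name": "jog_arm", "arguments": {"motion": "0 0 0 0 0 0 0; 0 0 0 0 0 0 0; 0 0 0 0 0 0 0; 0 0 0 0 0 0 0; 0 0 0 0 0 0 0"}}

```text
time: 7.65
tool_pos: [0.464, -0.3586, -0.003]
tool_rot: [0.0, 0.589, 0.808, -0.0]
contact_force: [0.3, 0.0, 1.8]
gripper_width: 0.151
grasp_force: 58.6
```

Call:
{"name": "jog_arm", "arguments": {"motion": "0 0 0 -0.02 0 0 0; 0 0 0 -0.08 0 0 0; 0 0 0 -0.16 0 0 0; 0 0 0 -0.24 0 0 0; 0 0 0 -0.32 0 0 0"}}

```text
time: 8.28
tool_pos: [0.4633, -0.3579, 0.1576]
tool_rot: [-0.0, 0.589, 0.808, 0.0]
contact_force: [0.6, -0.9, -3.2]
gripper_width: 0.155
grasp_force: 58.6
```

```bash
cat > box.py <<'E'
from h import *
s=state();print(s["time"],s["tool_pos"],s["gripper_width"],s["grasp_force"],s["contact_force"])
d0=np.array([np.cos(np.deg2rad(67.2)),np.sin(np.deg2rad(67.2))])
for c in ["top","side"]:
    f=grab_frame(c);P=cloud(f)
    print(c,"lid",[(np.round(x["at"],3),round(x["p"],2)) for x in place_of(c,"lid")[:1]],"box",[(np.round(x["at"],3),round(x["p"],2)) for x in place_of(c,"box")[:1]])
    Q=P[f["range_z"]>0];w=Q[:,:2]-[.508,.004];a=w@d0;b=w@[d0[1],-d0[0]]
    A=Q[(abs(a)<.094)&(abs(b)<.07)&(abs(Q[:,2]-.089)<.006)]
    print(len(A),cv2.minAreaRect(A[:,:2].astype(np.float32)),np.median(A[:,2]))
E
python3 box.py; python3 -c "
from h import *
to([.508,.004,.157],67.2)"
```

```text
8.275 [ 0.46328054 -0.35789757  0.15762459] 0.15545582488518264 58.622748255729675 [ 0.55163311 -0.94167539 -3.20370453]
top lid [(array([ 0.463, -0.36 ,  0.204]), 0.74)] box [(array([0.508, 0.003, 0.003]), 0.81)]
689 ((0.510209321975708, 0.00816810131072998), (0.17852601408958435, 0.12033101916313171), 67.26377868652344) 0.09037553580903412
side lid [(array([ 0.464, -0.363,  0.164]), 0.9)] box []
61 ((0.4607850909233093, 0.03552219644188881), (0.0686054527759552, 0.007070943247526884), 67.70040130615234) 0.0898019891261882
t 8.575 shift [ 0.66   0.307 -0.004] turn [-0.002 -0.002  0.472]
```

Call:
{"name": "jog_arm", "arguments": {"motion": "0 0.04 0.02 0 0 0 0.03; 0 0.12 0.055 0 0 0 0.1; 0 0.22 0.1 0 0 0 0.18; 0 0.32 0.148 0 0 0 0.25; 0 0.42 0.195 0 0 0 0.32"}}

```text
time: 9.2
tool_pos: [0.491, -0.1264, 0.1539]
tool_rot: [-0.002, 0.766, 0.643, -0.001]
contact_force: [1.0, 0.2, -2.6]
gripper_width: 0.154
grasp_force: 58.7
```

```bash
python3 -c "
from h import *
to([.5085,.0043,.157],67.2)"
```

```text
t 9.2 shift [ 0.264 -0.011 -0.006] turn [-0.003 -0.     0.15 ]
```

Call:
{"name": "jog_arm", "arguments": {"motion": "0 0.08 -0.004 0 0 0 0.05; 0 0.15 -0.006 0 0 0 0.1; 0 0.21 -0.009 0 0 0 0.15; 0 0.25 -0.011 0 0 0 0.15; 0 0.255 -0.011 0 0 0 0.15"}}

```text
time: 9.82
tool_pos: [0.5071, -0.0009, 0.1541]
tool_rot: [-0.001, 0.831, 0.556, -0.002]
contact_force: [-0.1, -0.9, -3.4]
gripper_width: 0.158
grasp_force: 58.7
```

```bash
python3 - <<'E'
from h import *
s=state();print(s["tool_pos"],s["grasp_force"])
f=grab_frame("top");P=cloud(f);cv2.imwrite("pics/t4.png",cv2.resize(f["color"][140:320,180:420,::-1],None,fx=3,fy=3))
Q=P[(f["range_z"]>0)&(abs(P[...,2]-.178)<.009)]
Q=Q[np.linalg.norm(Q[:,:2]-[.5085,.0043],axis=1)<.12]
print(len(Q),cv2.minAreaRect(Q[:,:2].astype(np.float32)),np.median(Q[:,2]))
for t in ["lid","clamp_tip","box"]:print(t,[(np.round(x["at"],3),round(x["p"],2)) for x in place_of("top",t)[:1]])
to([.5085,.0043,.157],67.2)
E
```

```text
[ 0.50709503 -0.00090917  0.1540861 ] 58.66057634353638
970 ((0.5059570670127869, -0.0032604411244392395), (0.18018576502799988, 0.12936413288116455), 67.54266357421875) 0.17596021380484606
lid []
clamp_tip [(array([0.563, 0.132, 0.162]), 0.6)]
box []
t 10.025 shift [ 0.013 -0.004 -0.003] turn [-0.001  0.     0.002]
```

View pics/t4.png

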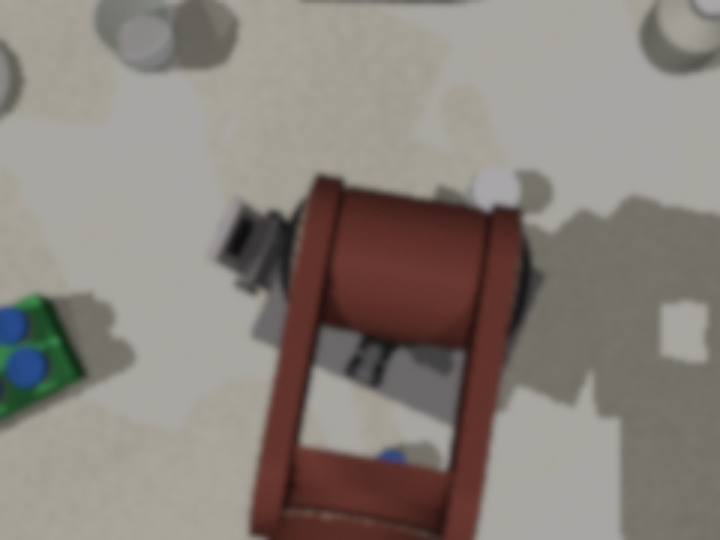

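The lid is over the box, clear of the clamp at (240,240) and the jar at (495,190). I'll correct by about 6 mm and lower it to just above the rim.

Call:
{"name": "jog_arm", "arguments": {"motion": "0 0.013 -0.002 0.02 0 0 0.002; 0 0.013 -0.002 0.05 0 0 0.002; 0 0.013 -0.002 0.08 0 0 0.002; 0 0.013 -0.002 0.11 0 0 0.002; 0 0.013 -0.002 0.118 0 0 0.002"}}

```text
time: 10.65
tool_pos: [0.5089, 0.0044, 0.0955]
tool_rot: [-0.001, 0.833, 0.554, -0.001]
contact_force: [-0.7, 0.4, -3.4]
gripper_width: 0.152
grasp_force: 58.6
```

```bash
cat > lidfit.py <<'E'
from h import *
s=state();print(s["tool_pos"],s["grasp_force"],s["contact_force"])
for c in ["top","side"]:
  f=grab_frame(c);P=cloud(f);z=s["tool_pos"][2]+.003+.018
  Q=P[(f["range_z"]>0)&(abs(P[...,2]-z)<.007)]
  w=Q[:,:2]-[.5085,.0043]; a=w@[.3875,.9219]; b=w@[.9219,-.3875]
  Q=Q[(abs(a)<.103)&(abs(b)<.08)]
  print(c,len(Q),cv2.minAreaRect(Q[:,:2].astype(np.float32)),np.median(Q[:,2]))
to([.5085,.0043,.077],67.2)
E
python3 lidfit.py
```

```text
[0.50887305 0.00442259 0.09553766] 58.610928654670715 [-0.66973391  0.40673386 -3.40950233]
top 907 ((0.5105665326118469, 0.009078778326511383), (0.19492048025131226, 0.12928885221481323), 67.23401641845703) 0.11722274390272602
side 2255 ((0.5086604356765747, 0.0010934248566627502), (0.18335098028182983, 0.1301109343767166), 67.26848602294922) 0.117001890107998
t 10.75 shift [-0.001 -0.002  0.04 ] turn [-0.001  0.     0.   ]
```

Call:
{"name": "jog_arm", "arguments": {"motion": "0 0.002 0 0.01 0 0 0; 0 0.002 0 0.02 0 0 0; 0 0.002 0 0.028 0 0 0; 0 0.002 0 0.034 0 0 0; 0 0.002 0 0.036 0 0 0"}}

```text
time: 11.38
tool_pos: [0.5103, 0.0053, 0.0793]
tool_rot: [-0.0, 0.833, 0.554, -0.0]
contact_force: [0.4, -0.3, -2.6]
gripper_width: 0.159
grasp_force: 58.7
```

```bash
python3 lidfit.py
```

```text
[0.51032556 0.00529226 0.07933364] 58.71687948703766 [ 0.3989048  -0.33767362 -2.64367991]
top 889 ((0.5115852952003479, 0.008267536759376526), (0.191464364528656, 0.1297689974308014), 67.1900634765625) 0.10110248567782931
side 2195 ((0.5095525979995728, 0.001320578157901764), (0.1807975023984909, 0.13003507256507874), 67.26788330078125) 0.10044822352000504
t 11.475 shift [-0.003 -0.003  0.005] turn [-0.  0.  0.]
```

Call:
{"name": "jog_arm", "arguments": {"motion": "0 -0.002 -0.001 0.002 0 0 0; 0 -0.002 -0.001 0.004 0 0 0; 0 -0.002 -0.001 0.006 0 0 0; 0 -0.002 -0.001 0.006 0 0 0; 0 -0.002 -0.001 0.006 0 0 0"}}

```text
time: 12.1
tool_pos: [0.5097, 0.0045, 0.077]
tool_rot: [0.0, 0.833, 0.554, 0.0]
contact_force: [-1.1, 0.4, 0.7]
gripper_width: 0.151
grasp_force: 59.1
```

```bash
python3 lidfit.py
```

```text
[0.50971914 0.00447638 0.07695147] 59.08150255680084 [-1.14376051  0.40955502  0.65562387]
top 900 ((0.5113136768341064, 0.008362352848052979), (0.1937609314918518, 0.12976711988449097), 67.10582733154297) 0.09882466554661218
side 2187 ((0.5092405676841736, 0.0011400654911994934), (0.1827789694070816, 0.12985748052597046), 67.22669219970703) 0.09812134919204629
t 12.2 shift [-0.001 -0.002 -0.   ] turn [0. 0. 0.]
```

The force went from -3.4 to +0.7 N with the plate top at 98 mm, so the lid is seated. I'll release and rise.

Call:
{"name": "jog_arm", "arguments": {"motion": "40 0 0 0 0 0 0; 100 0 0 0 0 0 0; 100 0 0 0 0 0 0; 100 0 0 0 0 0 0; 100 0 0 -0.05 0 0 0"}}

```text
time: 12.82
tool_pos: [0.5077, 0.0048, 0.0996]
tool_rot: [-0.002, 0.833, 0.554, -0.002]
contact_force: [0.6, -0.2, -1.0]
gripper_width: 1.0
grasp_force: 0.0
```

Call:
{"name": "jog_arm", "arguments": {"motion": "100 0 0 -0.1 0 0 0; 100 0 0 -0.2 0 0 0; 0 0 0 -0.3 0 0 0; 0 0 0 -0.34 0 0 0; 0 0 0 -0.34 0 0 0"}}

```text
time: 13.45
tool_pos: [0.5103, 0.0044, 0.2727]
tool_rot: [0.001, 0.833, 0.554, 0.001]
contact_force: [-1.1, -0.5, -0.4]
gripper_width: 0.379
grasp_force: 0.0
```

```bash
python3 - <<'E'
from h import *
s=state();print(s["tool_pos"],s["joint_pos"])
d=np.array([.3875,.9219]);n=np.array([.9219,-.3875])
for c in ["wrist","top","side"]:
  f=grab_frame(c);P=cloud(f)
  if c=="wrist":cv2.imwrite("pics/w5.png",f["color"][...,::-1])
  for t in ["lid","clamp_tip","clamp_hinge"]:print(c,t,[(np.round(x["at"],3),round(x["p"],2)) for x in place_of(c,t)[:1]])
  Q=P[f["range_z"]>0];w=Q[:,:2]-[.5085,.0043];a=w@d;b=w@n
  A=Q[(abs(Q[:,2]-.098)<.005)&(abs(a)<.094)&(abs(b)<.075)]
  if len(A)>50: print(len(A),cv2.minAreaRect(A[:,:2].astype(np.float32)),np.linalg.lstsq(np.c_[A[:,:2],np.ones(len(A))],A[:,2],rcond=None)[0])
  m=(abs(b)<.03)&(a>.085)&(a<.19)&(Q[:,2]>.09)&(Q[:,2]<.185)
  if m.sum(): 
    for lo in np.arange(.09,.18,.012):
      k=m&(Q[:,2]>=lo)&(Q[:,2]<lo+.012)
      if k.sum()>3: print("  z",round(lo,3),k.sum(),"a",np.percentile(a[k],[5,50,95]).round(3),"b",np.percentile(b[k],[5,95]).round(3))
E
```

```text
[0.51026377 0.00443278 0.27266831] [-1.37252477e-01 -2.57265079e-01  1.79665235e+00  2.11657992e-05
  1.59972929e+00  2.60242279e-01]
wrist lid [(array([0.513, 0.006, 0.077]), 0.61)]
wrist clamp_tip []
wrist clamp_hinge [(array([0.551, 0.106, 0.106]), 0.6)]
18228 ((0.5084927678108215, 0.004242114722728729), (0.17843547463417053, 0.13028112053871155), 67.16036987304688) [-0.00014329 -0.00039885  0.09798173]
  z 0.09 318 a [0.085 0.087 0.102] b [-0.028  0.028]
  z 0.102 488 a [0.104 0.108 0.114] b [-0.029  0.029]
  z 0.114 429 a [0.11  0.113 0.115] b [-0.024  0.025]
  z 0.126 390 a [0.115 0.117 0.12 ] b [-0.024  0.022]
  z 0.138 317 a [0.117 0.121 0.124] b [-0.024  0.022]
  z 0.15 919 a [0.119 0.125 0.129] b [-0.022  0.02 ]
  z 0.162 908 a [0.13  0.133 0.138] b [-0.024  0.022]
top lid [(array([0.512, 0.004, 0.079]), 0.94)]
top clamp_tip [(array([0.56 , 0.134, 0.166]), 0.84)]
top clamp_hinge [(array([0.552, 0.107, 0.11 ]), 0.67)]
951 ((0.4634208381175995, 0.027799740433692932), (0.166970893740654, 0.06816747784614563), 81.84815216064453) [ 0.00277727 -0.00035761  0.09732251]
  z 0.102 1
[... 250 characters left out ...]
1]
  z 0.162 109 a [0.122 0.131 0.136] b [-0.023  0.022]
side lid [(array([0.513, 0.001, 0.079]), 0.94)]
side clamp_tip []
side clamp_hinge [(array([0.548, 0.108, 0.11 ]), 0.79)]
2833 ((0.5094825029373169, 0.0015652775764465332), (0.1834697127342224, 0.13082461059093475), 67.54219055175781) [-0.00139798  0.00104421  0.09880153]
  z 0.09 32 a [0.085 0.09  0.103] b [-0.029  0.028]
  z 0.102 89 a [0.101 0.106 0.111] b [-0.028  0.027]
  z 0.114 100 a [0.107 0.111 0.115] b [-0.024  0.023]
  z 0.126 94 a [0.113 0.116 0.12 ] b [-0.022  0.023]
  z 0.138 73 a [0.116 0.119 0.123] b [-0.023  0.025]
  z 0.15 123 a [0.117 0.123 0.13 ] b [-0.022  0.022]
  z 0.162 57 a [0.126 0.13  0.135] b [-0.02   0.024]
```

View pics/w5.png

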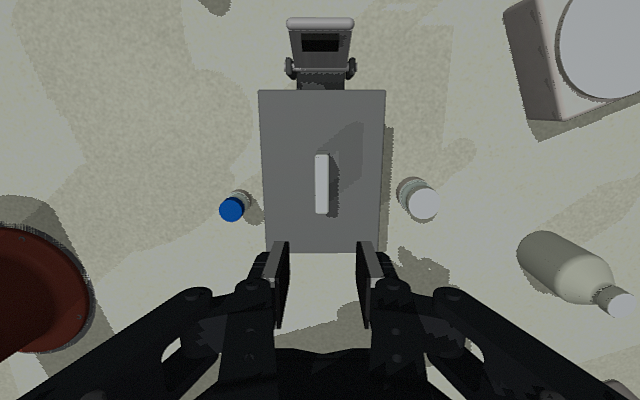

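The lid is flat and centred: the fit gives (0.5085, 0.0042), plate top 98 mm. The clamp at (320,50) leans outward at about 1.9 rad. I'll go outside it with the fingers shut, descend, and sweep it over.

Call:
{"name": "jog_arm", "arguments": {"motion": "0 0.08 0 0 0 0 0; 0 0.18 0 0 0 0 0; 0 0.28 0 0 0 0 0; 0 0.36 0 0 0 0 0; 0 0.37 0 0 0 0 0"}}

```text
time: 14.68
tool_pos: [0.5815, 0.177, 0.2712]
tool_rot: [-0.0, 0.832, 0.555, -0.0]
contact_force: [-0.4, -0.0, 0.7]
gripper_width: 0.001
grasp_force: 0.0
```

Call:
{"name": "jog_arm", "arguments": {"motion": "0 0 0 0.08 0 0 0; 0 0 0 0.17 0 0 0; 0 0 0 0.26 0 0 0; 0 0 0 0.32 0 0 0; 0 0 0 0.332 0 0 0"}}

```text
time: 15.3
tool_pos: [0.5792, 0.1739, 0.1028]
tool_rot: [-0.001, 0.833, 0.553, -0.002]
contact_force: [-0.2, -0.5, 0.3]
gripper_width: -0.004
grasp_force: 0.0
```

```bash
cat > rel.py <<'E'
from h import *
s=state();p=s["tool_pos"];w=p[:2]-[.5085,.0043]
print(s["time"],"a",w@[.3875,.9219],"b",w@[.9219,-.3875],"ztip",p[2]+.034,"g",s["gripper_width"],s["contact_force"])
E
python3 rel.py; python3 -c "
from h import *
f=grab_frame('wrist');P=cloud(f)
s=state();q=s['tool_rot'];R=Ro.from_quat([q[1],q[2],q[3],q[0]])
T=R.inv().apply((P-s['tool_pos']).reshape(-1,3))
k=(abs(T[:,1])<8)&(abs(T[:,0])<25)&(T[:,2]>-80)&(T[:,2]<.0)&(f['range_z'].ravel()>0)
k=(abs(T[:,1])<.008)&(abs(T[:,0])<.025)&(T[:,2]>-.08)&(T[:,2]<.02)&(f['range_z'].ravel()>0)
print('tip z',np.percentile(T[k][:,2],[95,99,100]),'x',T[k][:,0].max())"
```

```text
15.3 a 0.18373161992635362 b -0.0004919904001944404 ztip 0.13684416626777043 g -0.004201693077433605 [-0.22930222 -0.4893176   0.25345386]
tip z [-0.03104901 -0.02619745 -0.02411828] x 0.014062911248692175
```

Call:
{"name": "jog_arm", "arguments": {"motion": "0 -0.03 0 0 0 0 0; 0 -0.07 0 0 0 0 0; 0 -0.1 0 0 0 0 0; 0 -0.13 0 0 0 0 0; 0 -0.15 0 0 0 0 0"}}

```text
time: 15.98
tool_pos: [0.552, 0.1052, 0.1058]
tool_rot: [-0.0, 0.833, 0.553, 0.001]
contact_force: [1.1, 2.2, 0.3]
gripper_width: -0.0
grasp_force: 0.8
```

Call:
{"name": "jog_arm", "arguments": {"motion": "0 -0.02 0 0 0 0 0; 0 -0.04 0 0 0 0 0; 0 -0.06 0 0 0 0 0; 0 -0.076 0 0 0 0 0; 0 -0.076 0 0 0 0 0"}}

```text
time: 16.6
tool_pos: [0.5372, 0.0702, 0.1055]
tool_rot: [0.0, 0.833, 0.553, -0.0]
contact_force: [0.7, 0.1, -0.2]
gripper_width: -0.003
grasp_force: 0.0
```

```bash
python3 rel.py; python3 - <<'E'
from h import *
for c in ["top","side","wrist"]:
  f=grab_frame(c);P=cloud(f)
  if c=="side":cv2.imwrite("pics/s6.png",cv2.resize(f["color"][110:290,200:400,::-1],None,fx=3,fy=3))
  for t in ["lid","clamp_tip"]:print(c,t,[(np.round(x["at"],3),round(x["p"],2)) for x in place_of(c,t)[:1]])
E
```

```text
16.6 a 0.07191760666966798 b 0.0009016701897830485 ztip 0.13946958896545378 g -0.0026882653919980894 [ 0.69634938  0.05092049 -0.19322516]
top lid [(array([0.513, 0.002, 0.082]), 0.75)]
top clamp_tip []
side lid [(array([0.511, 0.005, 0.081]), 0.95)]
side clamp_tip [(array([ 0.702,  0.378, -0.004]), 0.7)]
wrist lid [(array([0.508, 0.005, 0.079]), 0.78)]
wrist clamp_tip []
```

View pics/s6.png

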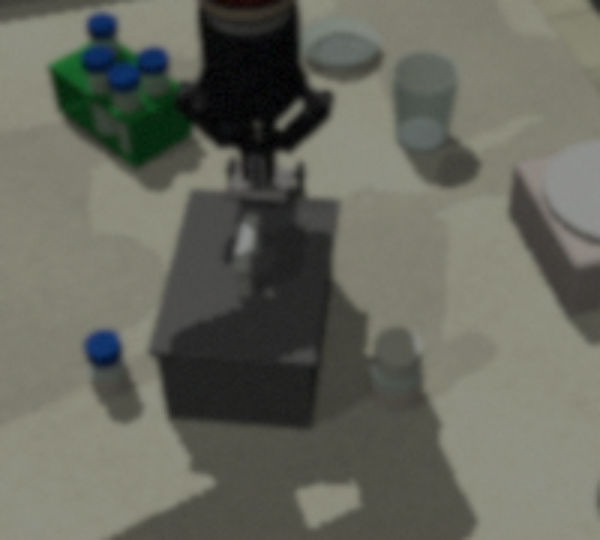

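The clamp, at (265,185), is in front of the fingers and past vertical. Next I'll press down.

Call:
{"name": "jog_arm", "arguments": {"motion": "0 -0.006 0 0.015 0 0 0; 0 -0.012 0 0.03 0 0 0; 0 -0.016 0 0.042 0 0 0; 0 -0.016 0 0.052 0 0 0; 0 -0.016 0 0.058 0 0 0"}}

```text
time: 17.68
tool_pos: [0.5348, 0.0642, 0.0865]
tool_rot: [-0.001, 0.833, 0.554, -0.001]
contact_force: [-33.1, 2.4, 61.7]
gripper_width: 0.001
grasp_force: 31.0
```

```bash
python3 rel.py
```

```text
17.675 a 0.06537936522400552 b 0.001035691889750066 ztip 0.12045647548061032 g 0.0011276250432121022 [-33.05821819   2.36489329  61.67697748]
```

That's 62 N too early, so it's jammed on something. I'll back up and look.

Call:
{"name": "jog_arm", "arguments": {"motion": "0 0.002 0 -0.02 0 0 0; 0 0.004 0 -0.05 0 0 0; 0 0.004 0 -0.1 0 0 0; 0 0.004 0 -0.2 0 0 0; 0 0.004 0 -0.28 0 0 0"}}

```text
time: 18.3
tool_pos: [0.535, 0.0652, 0.2177]
tool_rot: [-0.0, 0.833, 0.553, -0.0]
contact_force: [-0.1, 0.3, 0.6]
gripper_width: 0.0
grasp_force: 0.0
```

```bash
python3 rel.py; python3 - <<'E'
from h import *
d=np.array([.3875,.9219]);n=np.array([.9219,-.3875])
f=grab_frame("wrist");P=cloud(f);cv2.imwrite("pics/w7.png",f["color"][...,::-1])
for t in ["lid","clamp_tip"]:print(t,[(np.round(x["at"],3),round(x["p"],2)) for x in place_of("wrist",t)[:1]])
Q=P[f["range_z"]>0];w=Q[:,:2]-[.5085,.0043];a=w@d;b=w@n
A=Q[(abs(Q[:,2]-.098)<.005)&(abs(a)<.094)&(abs(b)<.075)]
print(len(A),cv2.minAreaRect(A[:,:2].astype(np.float32)),np.linalg.lstsq(np.c_[A[:,:2],np.ones(len(A))],A[:,2],rcond=None)[0])
for lo in np.arange(.03,.15,.006):
  k=(abs(b)<.025)&(a>=lo)&(a<lo+.006)&(Q[:,2]>.08)&(Q[:,2]<.2)
  if k.sum()>3:print(round(lo,3),k.sum(),np.percentile(Q[k,2],[5,50,95]).round(3))
E
```

```text
18.3 a 0.06642750660513311 b 0.00080982062342533 ztip 0.25172726598347844 g 0.0004821100643596886 [-0.09185776  0.28313566  0.5527714 ]
lid [(array([0.511, 0.004, 0.08 ]), 0.6)]
clamp_tip [(array([0.531, 0.048, 0.11 ]), 0.79)]
11316 ((0.508767306804657, 0.004626244306564331), (0.17953822016716003, 0.1303868144750595), 67.19145202636719) [-0.00071429 -0.00107465  0.09831027]
0.03 321 [0.097 0.098 0.125]
0.036 234 [0.097 0.098 0.099]
0.042 160 [0.11  0.112 0.113]
0.048 433 [0.108 0.111 0.113]
0.054 343 [0.107 0.108 0.11 ]
0.06 372 [0.107 0.108 0.11 ]
0.066 348 [0.107 0.108 0.109]
0.072 388 [0.107 0.108 0.109]
0.078 388 [0.107 0.108 0.109]
0.084 391 [0.107 0.108 0.109]
0.09 379 [0.107 0.108 0.11 ]
0.096 406 [0.107 0.108 0.11 ]
0.102 400 [0.107 0.109 0.11 ]
0.108 536 [0.086 0.109 0.111]
```

View pics/w7.png

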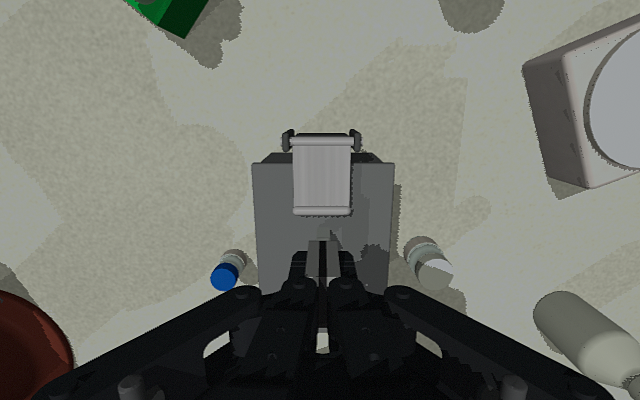

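The clamp lies flat over the lid at (322,180). Its face is level at 108 mm from hinge to end, so the force was just the bottomed-out clamp. The lid is still flat and centred, and the arm is clear, so I'll hand in.

```bash
python3 -c "
from plant import *
print(job_done())"
```

```text
the job is handed in; nothing more can be done
None
```

The lid is seated flat and centred in the box with the clamp fully down on it, and the job is handed in at about 18 s; the verdict wasn't shown. The first grasp closed above the handle and was redone, and the clamp press peaked at about 70 N at the wrist, under the 120 N limit.

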